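Fit out the table smoker in layers and tuck its grate under the lip

ROBOT

A 6-joint arm with a two-finger parallel gripper is mounted at the origin on the work surface. World frame = base frame: x ahead of the robot, y to its left, z up, the work surface at z = 0. Lengths are in m, angles in rad, forces in N, time in s.
With the tool pointing down it reaches from about 0.375 to 0.9 m from the base axis. Payload 3.1 kg.
Tool frame: the origin (TCP) lies where the fingers leave the gripper's body, on its centre line; the fingertips stand 73 mm ahead of it and the grasp point (between the pads) lies 54 mm ahead of it; z points along the fingers, y is the line along which they close (so a half turn about z gives the same grasp; the last joint's range is limited). The gripper opens to 85 mm and grips with 20 to 120 N. Pads are 22 mm wide; open, the fingers measure 114 mm over their backs; the gripper's body (76 mm by 85 mm) begins 54 mm behind the grasp point. The pads swing forward as they close: fully open they stand 13 mm farther back than shut.
Start: joints at [1.133, 0.527, 1.433, -0, 1.181, -0.178], TCP at [0.16, 0.604, 0.304] pointing down, gripper open.
Joint ranges: [-3.08, 3.08], [-0.75, 2.2], [0.22, 2.44], [-1.43, 4.57], [0, 2.65], [-2.85, 2.85]. Speed limits (rad/s): [2.79, 2.79, 3.14, 3.14, 3.14, 3.14].

INTERFACE

Orientations are given as a unit quaternion [x, y, z, w].
In Python, from station import manip gives the robot as it stands.
- The arm moves only by the shell command python3 -m crank 'ROWS' [FORCE]. ROWS is JSON, a list of rows, each an object with "dp": the shift along the tool's x, y, z normalised to -1 to 1, where 1 is 50 cm, a list of three; "delta_rot": the turn, a rotation vector about the tool's x, y, z normalised to -1 to 1, where 1 is 2 pi rad, a list of three; "fingers": the opening, from -1 (shut) to 1 (fully open). A call has 1 to 12 rows; each row shifts and turns the commanded pose from where the row before left it, along the tool's axes as they then stand; what a row does not reach is not made up. A row lasts 1/12 s, in which the tool goes at most 41.7 mm and 7.16 degrees, less where a joint would pass 70% of its speed; a pose out of reach is approached as far as the arm can. A call with a number of a shift or a turn outside -1 to 1 is refused whole. A call with a gripper value outside its range is refused whole. The fingers move at their own pace and stop on an object; FORCE is the grip in N (left out, the last holds). Time passes only in rows, so rows that do not move let the fingers close. It gives the time, the measured TCP pose, the force, the opening and the grip force at its end, in the units of the state.
- manip.sense(): the state, without advancing time (a new reading comes with each control period).
- manip.snapshot(name): name is "scene" or "side" or "wrist"; returns (picture, depth): 400x640x3 uint8, red, green, blue; 400x640 float32, m along the optical axis (not along the pixel's ray), 0 where there is no reading.
- manip.camera_model(name): a dict with "fx", "fy", "cx", "cy" (pixels), "k1" (the pictures are not rectified: a ray, as slopes to the right and down, at radius r is drawn at 1 + k1 r^2 times it, then the intrinsics apply), "origin" and "attitude" of the camera in the world. Camera axes: x right, y up, looking along -z (the intrinsics and any distortion apply to the point x, -y, -z); pixel columns grow to the right and rows downward; lengths in m; the calibration is good to about 2 mm. A picture is of the moment at which its call begins: read the wrist's pose just before it. camera_model takes no time and is no camera call; for the wrist camera it gives the pose at the moment of the call.
- manip.sign_off(): hands the job in; it is judged then, once.
The state is a dict: "t": time; "q": joint angles; "qd": joint speeds; "tau": joint torques, N m; "tcp_pos": TCP position; "tool_rot": TCP orientation; "force": force on the tool from outside, world axes, zero at the start; "ft_torque": the same for the moment, N m; "finger_gap": opening from 0.0 (shut) to 1.0 (fully open); "gripper_force": force on a finger pad.
Only numpy, scipy, OpenCV 4.12 (cv2) and the standard library are available. Lean on these libraries where they do the work, as an engineer would, in place of code of your own. Each camera call takes 0.05 s, during which the arm holds its last target. There are 200 camera calls.

TASK

Lift the lid off the small steel table smoker by its knob and set it down, right way up, on the wooden board. Then put the dark wood-chip box in the bay with the copper plate and the blue water pan in the bay with the blue plate, both down flat on the floor between the ridges, and last lay the grate over them with its far edge tucked under the red lip, so that it lies flat and level on both ledges. Leave the spice jar, mug and spatula where they are.

Things in the scene. Friction and masses are not known exactly. Their poses are not given: they have to be found in the camera images.
- smoker: Steel box without its own top, fixed; outside 140 (x) x 218 (y) x 73 high, walls 5, inside 130 x 208, inner floor 12 up. Origin: centre of underside; x points to the lip side, away from the robot, yaw up to 0.25 rad. Inside both long walls (x = +65, -65) runs a ledge 12 wide, top 50 up. On the floor two bays, clear space 100 (x) x 46 (y), ridges 6 high round them but none beside the middle 56 mm.
- lip (a point): Middle of the inner edge of the red lip's underside, at (53, 0, 64) mm in the smoker's frame. The lip, 12 wide and 5 thick, runs along the +x wall over the ledge: slot 14 high, 12 deep, full length. The opening at lip level is 118 in x, the grate 124: it cannot go straight down, but goes in tilted about 15 degrees, +x edge low into the slot, then the -x edge is lowered.
- hot_bay (a point): Centre of the floor of the bay with the copper plate, at (0, +45, 12) mm in the smoker's frame; the chip box goes here, its long side along the smoker's x.
- cool_bay (a point): Centre of the floor of the bay with the blue plate, at (0, -45, 12) mm in the smoker's frame; the water pan goes here, its long side along the smoker's x.
- grate_seat (a point): Where the grate's origin belongs, midway between the ledges at the height of their tops: (0, 0, 50) mm in the smoker's frame. The grate has about 3 mm of play either way in x and 4 in y.
- lid: Loose steel lid, 140 x 218, a hollow cover with a 30 high skirt that stands on the smoker's rim at the start (long sides together); origin at the centre of its underside, z up. Flat top 35 above the origin; round black knob 32 across, from 46 to 70 above the origin, on the centre. 0.4 kg.
- board: Wooden board 180 (x) x 260 (y) x 18 thick, fixed on the table to the left or right of the smoker; origin at the centre of its underside. The lid goes on it.
- chip_box: Dark steel closed wood-chip box with holes in the top, 90 (x) x 36 (y) x 34 high, origin at the centre of its underside; on the table to one side. About 0.2 kg, take it across its 36 mm width.
- water_pan: Blue open pan (empty), 90 (x) x 36 (y) x 34 high, walls 3 thick, origin at the centre of its underside; on the table at the other side. About 0.15 kg, take it across its 36 mm width.
- grate: Aluminium grate of bars, 124 (x) x 200 (y) x 6 thick, lying on the table opposite the board; origin at the centre of its underside, z up. In the middle a dark wooden handle bar 14 (x) x 70 (y), from 24 to 40 above the origin, carried on two posts. It is the same either way round. About 0.4 kg.
- spice_jar: Bystander: amber jar, 52 across, 75 high; origin at its foot. Leave it alone.
- mug: Bystander: blue mug, 76 across, 90 high; origin at its foot. Leave it alone.
- spatula: Bystander: spatula 250 long lying beyond the smoker. Leave it alone.
Things that resemble listed ones, but are neither listed nor needed, are in the scene too. Of the things that look like the water_pan, the smaller one is meant. Several things have the shape of the grate; the one meant has the colours described above.

How it is judged:
On the way, in this order (a step that is already met when the one before it is completed fails the run):
1. the lid stands right way up on the board, let go (horizontal distance between lid and board below 0.04 m and z of lid in the frame of board between 0.014 and 0.022 m and angle between lid's own z axis and vertical below 0.06 rad and contact force between lid and the fingers below 0.1 N), for 0.2 s.
2. the chip box and the water pan are both flat on the floor of their own bays, let go (horizontal distance between chip_box and hot_bay below 0.009 m and z of chip_box in the frame of hot_bay below 0.003 m and angle between each of chip_box, water_pan's own z axis and vertical below 0.06 rad and angle between the x axis of each of chip_box, water_pan and the x axis of smoker, either way round below 0.2 rad and horizontal distance between water_pan and cool_bay below 0.009 m and z of water_pan in the frame of cool_bay below 0.003 m and contact force between each of chip_box, water_pan and the fingers below 0.1 N), for 0.2 s.
At the end, for the whole second after the job is handed in: Lid upright on the board, centres within 40 mm; chip box and water pan flat on the floors (3 mm) of their own bays, centred to 9 mm, within 0.2 rad of the smoker's x; grate on both ledges over them (3 mm), centred to 9 mm, level to 0.03 rad, in line to 0.06 rad; all at rest (horizontal distance between lid and board below 0.04 m and z of lid in the frame of board between 0.014 and 0.022 m and angle between each of lid, chip_box, water_pan's own z axis and vertical below 0.06 rad and horizontal distance between chip_box and hot_bay below 0.009 m and z of chip_box in the frame of hot_bay below 0.003 m and angle between the x axis of each of chip_box, water_pan and the x axis of smoker, either way round below 0.2 rad and horizontal distance between water_pan and cool_bay below 0.009 m and z of water_pan in the frame of cool_bay below 0.003 m and horizontal distance between grate and grate_seat below 0.009 m and z of grate in the frame of grate_seat between -0.003 and 0.003 m and angle between grate's own z axis and vertical below 0.03 rad and angle between the x axis of grate and the x axis of smoker, either way round below 0.06 rad and linear speed of each of lid, chip_box, water_pan, grate below 0.02 m/s); the robot touches nothing.
It fails at once if the spice jar, mug or spatula is moved more than 40 mm (distance of any of spice_jar, mug, spatula from where it was at the start of the episode above 0.04 m).
It also fails if it takes over 72 s, if anything falls off the work surface, if the arm or the gripper's body presses on something with over 40 N, if the wrist force passes 120 N, or if a joint passes its speed limit or range.

## Working session

There is one attempt and no reset: what is moved stays moved. The work goes in short steps, Python scripts to look and compute and a shell command to move; the robot and the scene stay as the last step left them, time stands still between calls to the robot, and variables do not carry over. Pictures are saved under pics/ and viewed, at most 10 in all, crops included, and the job is handed in when it is done.

```bash
ls; mkdir -p pics; python3 - <<'E'
from station import manip
import cv2,numpy as np
s=manip.sense();print({k:np.round(v,3).tolist() for k,v in s.items()})
for n in("scene","side"):
    p,d=manip.snapshot(n);cv2.imwrite(f"pics/{n}0.png",p[:,:,::-1]);np.savez(f"pics/{n}0.npz",p=p,d=d)
    print(n,manip.camera_model(n))
print(manip.camera_model("wrist"))
E
```

```text
pics
{'t': 0.0, 'q': [1.134, 0.528, 1.434, -0.0, 1.181, -0.178], 'qd': [0.001, 0.001, -0.0, -0.0, 0.0, 0.0], 'tau': [0.001, -44.235, -17.803, -0.0, 0.008, -0.0], 'tcp_pos': [0.16, 0.604, 0.303], 'tool_rot': [0.129, 0.992, -0.001, -0.0], 'force': [-0.09, 0.416, -0.304], 'ft_torque': [-0.032, 0.042, -0.05], 'gripper_force': 0.0, 'finger_gap': 1.001}
scene {'fx': 392.7304948204603, 'fy': 392.7304948204603, 'cx': 319.80783398474995, 'cy': 198.4239144902199, 'k1': -0.05520565917135749, 'origin': array([1.38397547, 0.70945655, 0.83422392]), 'attitude': array([0.20174581, 0.4278045 , 0.78680194, 0.39651564])}
side {'fx': 458.13712962568536, 'fy': 458.13712962568536, 'cx': 321.30161857337515, 'cy': 202.25482053770978, 'k1': -0.0790176828057377, 'origin': array([-0.00480317, -0.93146434,  0.72466096]), 'attitude': array([ 0.47486422, -0.12055418, -0.21097061,  0.84584991])}
{'fx': 281.9727172696962, 'fy': 281.9727172696962, 'cx': 320.61847233840416, 'cy': 208.5206606822062, 'k1': -0.0290805100476809, 'origin': array([0.08603723, 0.62332428, 0.37277777]), 'attitude': array([-0.11745501, -0.08944484,  0.60326365,  0.78375819])}
```

View pics/scene0.png

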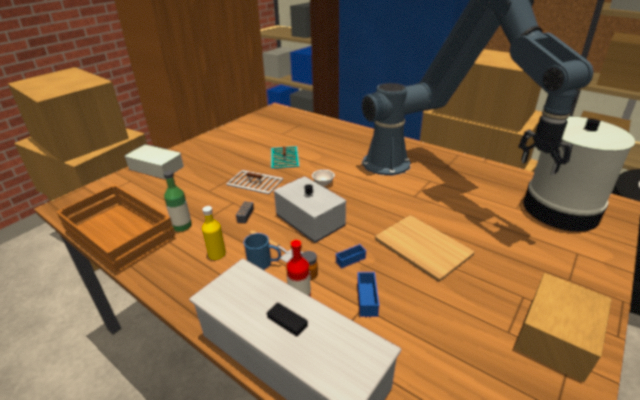

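View pics/side0.png

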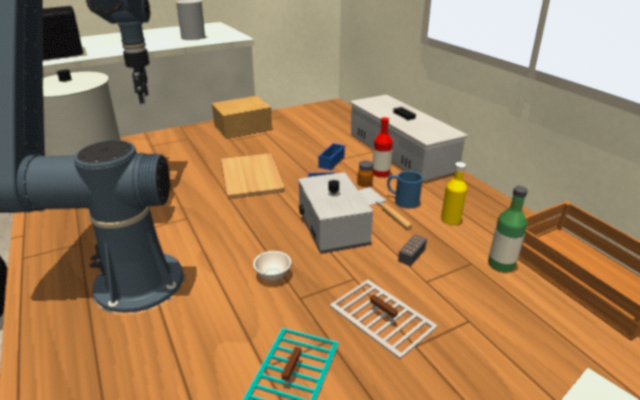

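Candidates (scene view):
- **Pan:** blue at (351,256), smaller, and (367,293), longer. I choose (351,256).
- **Grate:** silver with wooden handle at (255,181), teal at (285,157). I choose the silver one.
- **Smoker:** small steel one at (310,208), big grill at (290,330). I choose the small one.
- **Chip box:** dark, at (244,212).
- **Board:** (425,246).

Next is a top-down map from both depth cameras.

```bash
cat > h.py <<'E'
import numpy as np,cv2
from scipy.spatial.transform import Rotation as R
def cloud(d,cm):
    v,u=np.mgrid[0:d.shape[0],0:d.shape[1]]
    K=np.array([[cm['fx'],0,cm['cx']],[0,cm['fy'],cm['cy']],[0,0,1.]])
    n=cv2.undistortPoints(np.stack([u.ravel(),v.ravel()],1).astype(float)[:,None],K,np.array([cm['k1'],0,0,0.]))[:,0]
    z=d.ravel(); P=np.stack([n[:,0]*z,-n[:,1]*z,-z],1)
    W=R.from_quat(cm['attitude']).apply(P)+cm['origin']
    W[z<=0]=np.nan
    return W.reshape(d.shape+(3,))
def rect(pts):
    (c,s,a)=cv2.minAreaRect(pts[:,:2].astype(np.float32)*1000)
    return np.round(c,1),np.round(s,1),round(a,2)
E
python3 - <<'E'
from h import *
from station import manip
W=[];C=[]
for n in("scene","side"):
    z=np.load(f"pics/{n}0.npz");w=cloud(z['d'],manip.camera_model(n));np.save(f"pics/{n}W.npy",w)
    W.append(w.reshape(-1,3));C.append(z['p'].reshape(-1,3))
    m=(abs(w[...,2])<.03);print(n,'table z',np.nanmedian(w[...,2][m]))
W=np.vstack(W);C=np.vstack(C)
ok=(W[:,0]>.2)&(W[:,0]<.95)&(abs(W[:,1])<.55)&(W[:,2]<.25);W=W[ok];C=C[ok]
o=np.argsort(W[:,2]);W=W[o];C=C[o]
s=720
im=np.zeros((600,800,3),np.uint8)
for w,c in zip(W,C):
    r=int((.95-w[0])*s+20);q=int((.55-w[1])*s+4); cv2.rectangle(im,(q-1,r-1),(q+1,r+1),c[::-1].tolist(),-1)
for x in np.arange(.3,.95,.1): cv2.putText(im,f"x{x:.1f}",(0,int((.95-x)*s+20)),0,.4,(255,255,255))
for y in np.arange(-.5,.55,.1): cv2.putText(im,f"{y:.1f}",(int((.55-y)*s+4),595),0,.4,(255,255,255))
cv2.imwrite("pics/top0.png",im)
E
```

```text
scene table z -0.0001188011009050638
side table z 6.482365986448801e-05
```

View pics/top0.png

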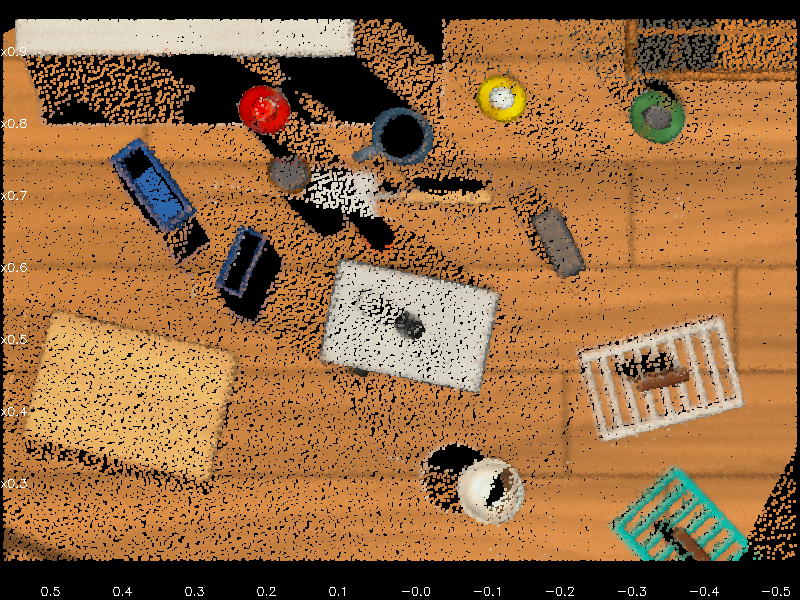

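The map shows the smoker at px (410,325), board (130,395), small pan (243,262), big pan (152,185), chip box (558,240) and silver grate (660,378). Next I measure each one from both views.

```bash
cat > meas.py <<'E'
from h import *
V=[np.load(f"pics/{n}W.npy").reshape(-1,3) for n in("scene","side")]
def q(name,c,r,z0,z1,sc=1):
    for i,P in enumerate(V+[np.vstack(V)]):
        m=(np.hypot(P[:,0]-c[0],P[:,1]-c[1])<r)&(P[:,2]>z0)&(P[:,2]<z1);p=P[m]
        if len(p)<8: print(name,i,'few');continue
        # drop outliers
        print(name,['scene','side','both'][i],len(p),*rect(p),'z50/95 %.1f %.1f'%(np.median(p[:,2])*1e3,np.percentile(p[:,2],95)*1e3))
q('lidtop',(.525,-.005),.16,.098,.114)
q('knob',(.525,-.015),.05,.135,.16)
q('board',(.42,.375),.19,.010,.03)
q('pan',(.61,.22),.065,.028,.045)
q('chip',(.64,-.218),.065,.028,.045)
q('grate',(.45,-.36),.14,.003,.014)
q('handle',(.45,-.36),.06,.034,.05)
E
python3 meas.py
```

```text
lidtop scene 1491 [525.  -11.4] [225.5 144.3] 78.18 z50/95 106.9 109.7
lidtop side 2215 [524.1 -15.2] [225. 141.] 78.41 z50/95 107.2 109.4
lidtop both 3706 [524.5 -13.2] [229.2 144.3] 78.28 z50/95 107.1 109.5
knob scene 52 [525.5 -10.3] [30.4 27.3] 40.23 z50/95 141.2 143.6
knob side 81 [523.1 -15.2] [35.8 28.7] 75.69 z50/95 141.7 143.9
knob both 133 [524.7 -13.6] [36.7 31.2] 37.48 z50/95 141.4 143.9
board scene 3088 [427.4 377.1] [261.8 186.6] 76.8 z50/95 17.1 20.2
board side 2060 [427.3 372.1] [272.8 180.3] 76.66 z50/95 17.4 20.2
board both 5148 [426.7 372.3] [271.9 186.7] 77.09 z50/95 17.3 20.2
pan scene 120 [614.5 220.9] [38.3 93.3] 66.81 z50/95 31.8 35.0
pan side 57 [616.9 232. ] [25.  92.1] 79.98 z50/95 31.2 34.3
pan both 177 [614.7 221.6] [39.2 93.4] 67.24 z50/95 31.7 34.8
chip scene 152 [ 640.4 -217.9] [92.9 36.4] 28.71 z50/95 32.7 35.1
chip side 325 [ 639.4 -221.7] [91.7 35.8] 26.4 z50/95 33.0 35.1
chip both 477 [ 640.5 -220. ] [95.5 38.5] 26.86 z50/95 32.9 35.1
grate scene 327 [ 451.6 -362.6] [231.8 252.5] 43.98 z50/95 5.0 8.3
grate side 1911 [ 448.8 -355.1] [251.3 254.8] 73.33 z50/95 5.6 8.1
grate both 2238 [ 452.2 -365. ] [268.3 267. ] 73.33 z50/95 5.5 8.2
handle scene 45 [ 452.2 -364.2] [18.4 70.6] 16.51 z50/95 38.0 41.0
handle side 202 [ 449.4 -365.6] [17.1 69. ] 12.49 z50/95 39.5 42.0
handle both 247 [ 450.9 -364.6] [21.  70.6] 16.51 z50/95 39.3 41.9
```

```bash
cat > go.py <<'E'
import sys
from h import *
from station import manip
def go(p,phi=None,tilt=0,n=None):
    """target TCP p (m), closing direction phi (deg, half-turn free), tilt deg about tool x; prints equal rows"""
    s=manip.sense();R0=R.from_quat(s['tool_rot']);M=R0.as_matrix()
    if phi is None: Rd=R.identity(); 
    else:
        cand=[]
        for f in(phi,phi+180):
            a=np.radians(f);B=R.from_matrix(np.array([[-np.sin(a),np.cos(a),0],[np.cos(a),np.sin(a),0],[0,0,-1]]).T)
            cand.append(R0.inv()*B*R.from_rotvec([np.radians(tilt)*(1 if f==phi else -1),0,0]))
        Rd=min(cand,key=lambda r:r.magnitude())
    D=np.array(p)-s['tcp_pos']
    n=n or int(np.ceil(max(np.linalg.norm(D)/.040,np.degrees(Rd.magnitude())/6.9,1)))
    rv=Rd.as_rotvec()/n;S=sum((R0*R.from_rotvec(rv*k)).as_matrix() for k in range(n))
    print('n',n,'dp',np.round(np.linalg.solve(S,D)/.5,4).tolist(),'rot',np.round(rv/(2*np.pi),4).tolist())
def st():
    s=manip.sense();M=R.from_quat(s['tool_rot']).as_matrix()
    print('t %.2f'%s['t'],'tcp',np.round(s['tcp_pos'],4),'phi %.1f'%np.degrees(np.arctan2(M[1,1],M[0,1])),'z',np.round(M[:,2],3),'gap %.3f'%s['finger_gap'],'F',np.round(s['force'],1),'g %.1f'%s['gripper_force'],'q6 %.2f'%s['q'][5])
E
python3 -c "
from go import *
st();go([.5245,-.0135,.28],78.3)"
```

```text
t 0.10 tcp [0.1597 0.6037 0.303 ] phi 75.2 z [-0.001 -0.002 -1.   ] gap 0.997 F [ 0.3 -0.8  0.5] g 0.0 q6 -0.18
n 18 dp [-0.0553, -0.0574, 0.0026] rot [-0.0, -0.0, -0.0005]
```

```bash
python3 -m crank '[{"dp":[-0.0553,-0.0574,0.0026],"delta_rot":[0,0,-0.0005],"fingers":1},{"dp":[-0.0553,-0.0574,0.0026],"delta_rot":[0,0,-0.0005],"fingers":1},{"dp":[-0.0553,-0.0574,0.0026],"delta_rot":[0,0,-0.0005],"fingers":1},{"dp":[-0.0553,-0.0574,0.0026],"delta_rot":[0,0,-0.0005],"fingers":1},{"dp":[-0.0553,-0.0574,0.0026],"delta_rot":[0,0,-0.0005],"fingers":1},{"dp":[-0.0553,-0.0574,0.0026],"delta_rot":[0,0,-0.0005],"fingers":1},{"dp":[-0.0553,-0.0574,0.0026],"delta_rot":[0,0,-0.0005],"fingers":1},{"dp":[-0.0553,-0.0574,0.0026],"delta_rot":[0,0,-0.0005],"fingers":1},{"dp":[-0.0553,-0.0574,0.0026],"delta_rot":[0,0,-0.0005],"fingers":1},{"dp":[-0.0553,-0.0574,0.0026],"delta_rot":[0,0,-0.0005],"fingers":1},{"dp":[-0.0553,-0.0574,0.0026],"delta_rot":[0,0,-0.0005],"fingers":1},{"dp":[-0.0553,-0.0574,0.0026],"delta_rot":[0,0,-0.0005],"fingers":1}]' 60 && python3 -m crank '[{"dp":[-0.0553,-0.0574,0.0026],"delta_rot":[0,0,-0.0005],"fingers":1},{"dp":[-0.0553,-0.0574,0.0026],"delta_rot":[0,0,-0.0005],"fingers":1},{"dp":[-0.0553,-0.0574,0.0026],"delta_rot":[0,0,-0.0005],"fingers":1},{"dp":[-0.0553,-0.0574,0.0026],"delta_rot":[0,0,-0.0005],"fingers":1},{"dp":[-0.0553,-0.0574,0.0026],"delta_rot":[0,0,-0.0005],"fingers":1},{"dp":[-0.0553,-0.0574,0.0026],"delta_rot":[0,0,-0.0005],"fingers":1},{"dp":[0,0,0],"delta_rot":[0,0,0],"fingers":1},{"dp":[0,0,0],"delta_rot":[0,0,0],"fingers":1}]'
python3 - <<'E'
from go import *
st()
cm=manip.camera_model("wrist");p,d=manip.snapshot("wrist")
cv2.imwrite("pics/w1.png",p[:,:,::-1])
w=cloud(d,cm).reshape(-1,3)
for c,r,a,b in(((.525,-.012),.05,.138,.16),((.525,-.012),.16,.1,.116)):
    m=(np.hypot(w[:,0]-c[0],w[:,1]-c[1])<r)&(w[:,2]>a)&(w[:,2]<b)
    if m.sum()>8: print(m.sum(),*rect(w[m]),np.median(w[m,2]),w[m].mean(0))
go([.5245,-.0135,.186],78.3)
E
```

```text
t: 1.1
tcp_pos: [0.4001, 0.1886, 0.2882]
tool_rot: [0.11, 0.994, -0.0, -0.0]
force: [1.2, 0.6, -0.5]
finger_gap: 0.999
gripper_force: 0.0
t: 1.77
tcp_pos: [0.5263, -0.015, 0.28]
tool_rot: [0.103, 0.995, 0.0, -0.0]
force: [-0.2, -0.4, 0.2]
finger_gap: 1.0
gripper_force: 0.0
t 1.77 tcp [ 0.5263 -0.015   0.28  ] phi 78.2 z [-0.  0. -1.] gap 1.000 F [-0.2 -0.4  0.2] g 0.0 q6 -1.61
1229 [522.4 -11.8] [30.5 31.4] 78.16 0.1426054222262971 [ 0.5215847  -0.0120204   0.14252854]
33747 [522.8 -12.2] [217.5 140.4] 78.48 0.10769158226866793 [ 0.51468476 -0.01052872  0.10768777]
n 3 dp [0.0003, -0.0001, 0.0626] rot [0.0, -0.0001, -0.0]
```

View pics/w1.png

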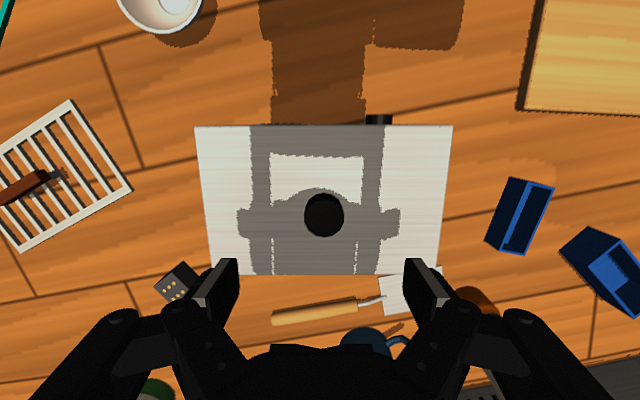

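Wrist view: knob at (324,215), small pan (518,215), large pan (605,270), chip box (178,285). The lid centre is (.5226,-.012) with the smoker's y at 78.4°. I go down on the knob.

```bash
python3 -c "
from go import *
go([.5226,-.012,.186],78.4,n=4)"
```

```text
n 4 dp [0.0013, 0.0005, 0.0469] rot [0.0, -0.0001, -0.0001]
```

```bash
python3 -m crank '[{"dp":[0.0018,0.0007,0.0469],"delta_rot":[0,0,0],"fingers":1},{"dp":[0.0018,0.0007,0.0469],"delta_rot":[0,0,0],"fingers":1},{"dp":[0.0018,0.0007,0.0469],"delta_rot":[0,0,0],"fingers":1},{"dp":[0.0018,0.0007,0.0469],"delta_rot":[0,0,0],"fingers":1},{"dp":[0,0,0],"delta_rot":[0,0,0],"fingers":1},{"dp":[0,0,0],"delta_rot":[0,0,0],"fingers":-1},{"dp":[0,0,0],"delta_rot":[0,0,0],"fingers":-1},{"dp":[0,0,0],"delta_rot":[0,0,0],"fingers":-1},{"dp":[0,0,0],"delta_rot":[0,0,0],"fingers":-1},{"dp":[0,0,0],"delta_rot":[0,0,0],"fingers":-1},{"dp":[0,0,0],"delta_rot":[0,0,0],"fingers":-1},{"dp":[0,0,0],"delta_rot":[0,0,0],"fingers":-1}]' 60
python3 -c "
from go import *
st();s=manip.sense()['tcp_pos'];go(s+[0,0,.07])
go([.427,.374,.256])"
```

```text
t: 2.82
tcp_pos: [0.5229, -0.011, 0.1884]
tool_rot: [0.101, 0.995, -0.0, 0.002]
force: [-0.4, 0.8, 5.4]
finger_gap: 0.352
gripper_force: 59.1
t 2.82 tcp [ 0.5229 -0.011   0.1884] phi 78.4 z [ 0.003 -0.001 -1.   ] gap 0.352 F [-0.4  0.8  5.4] g 59.1 q6 -1.60
n 2 dp [-0.0002, -0.0, -0.07] rot [0.0, 0.0, 0.0]
n 11 dp [0.0311, 0.0651, -0.0124] rot [0.0, 0.0, 0.0]
```

```bash
python3 -m crank '[{"dp":[0,0,-0.035],"delta_rot":[0,0,0],"fingers":-1},{"dp":[0,0,-0.055],"delta_rot":[0,0,0],"fingers":-1},{"dp":[0,0,-0.05],"delta_rot":[0,0,0],"fingers":-1}]' && python3 -m crank '[{"dp":[0.0311,0.0651,0],"delta_rot":[0,0,0],"fingers":-1},{"dp":[0.0311,0.0651,0],"delta_rot":[0,0,0],"fingers":-1},{"dp":[0.0311,0.0651,0],"delta_rot":[0,0,0],"fingers":-1},{"dp":[0.0311,0.0651,0],"delta_rot":[0,0,0],"fingers":-1},{"dp":[0.0311,0.0651,0],"delta_rot":[0,0,0],"fingers":-1},{"dp":[0.0311,0.0651,0],"delta_rot":[0,0,0],"fingers":-1},{"dp":[0.0311,0.0651,0],"delta_rot":[0,0,0],"fingers":-1},{"dp":[0.0311,0.0651,0],"delta_rot":[0,0,0],"fingers":-1},{"dp":[0.0311,0.0651,0],"delta_rot":[0,0,0],"fingers":-1},{"dp":[0.0311,0.0651,0],"delta_rot":[0,0,0],"fingers":-1},{"dp":[0.0311,0.0651,0],"delta_rot":[0,0,0],"fingers":-1},{"dp":[0,0,0],"delta_rot":[0,0,0],"fingers":-1}]'
python3 -c "
from go import *
st();go([.427,.374,.137])"
```

```text
t: 3.07
tcp_pos: [0.5212, -0.0107, 0.2572]
tool_rot: [0.101, 0.995, 0.0, -0.001]
force: [1.4, -0.1, -4.1]
finger_gap: 0.356
gripper_force: 59.9
t: 4.07
tcp_pos: [0.4244, 0.3799, 0.257]
tool_rot: [0.099, 0.995, 0.002, 0.0]
force: [0.3, -0.1, -3.4]
finger_gap: 0.355
gripper_force: 60.8
t 4.07 tcp [0.4244 0.3799 0.257 ] phi 78.7 z [ 0.001  0.005 -1.   ] gap 0.355 F [ 0.3 -0.1 -3.4] g 60.8 q6 -0.84
n 4 dp [-0.0019, -0.0029, 0.06] rot [0.0, 0.0, 0.0]
```

```bash
python3 -m crank '[{"dp":[-0.0019,-0.0029,0.055],"delta_rot":[0,0,0],"fingers":-1},{"dp":[-0.0019,-0.0029,0.06],"delta_rot":[0,0,0],"fingers":-1},{"dp":[-0.0019,-0.0029,0.06],"delta_rot":[0,0,0],"fingers":-1},{"dp":[-0.0019,-0.0029,0.04],"delta_rot":[0,0,0],"fingers":-1},{"dp":[0,0,0.02],"delta_rot":[0,0,0],"fingers":-1},{"dp":[0,0,0.01],"delta_rot":[0,0,0],"fingers":-1},{"dp":[0,0,0.003],"delta_rot":[0,0,0],"fingers":-1},{"dp":[0,0,0],"delta_rot":[0,0,0],"fingers":-1}]'
python3 -c "
from go import *
st()"
```

```text
t: 4.73
tcp_pos: [0.4292, 0.3677, 0.1338]
tool_rot: [0.101, 0.995, 0.0, 0.0]
force: [0.3, -0.2, -3.9]
finger_gap: 0.354
gripper_force: 60.9
t 4.73 tcp [0.4292 0.3677 0.1338] phi 78.4 z [ 0.001  0.    -1.   ] gap 0.354 F [ 0.3 -0.2 -3.9] g 60.9 q6 -0.86
```

```bash
python3 -m crank '[{"dp":[0,0,0.002],"delta_rot":[0,0,0],"fingers":-1},{"dp":[0,0,0.002],"delta_rot":[0,0,0],"fingers":-1},{"dp":[0,0,0],"delta_rot":[0,0,0],"fingers":-1}]'
```

```text
t: 4.98
tcp_pos: [0.4297, 0.3681, 0.1334]
tool_rot: [0.101, 0.995, 0.001, 0.001]
force: [-2.4, -2.3, 8.8]
finger_gap: 0.356
gripper_force: 62.5
```

```bash
python3 -m crank '[{"dp":[0,0,0],"delta_rot":[0,0,0],"fingers":1},{"dp":[0,0,0],"delta_rot":[0,0,0],"fingers":1},{"dp":[0,0,0],"delta_rot":[0,0,0],"fingers":1},{"dp":[0,0,0],"delta_rot":[0,0,0],"fingers":1},{"dp":[0,0,0],"delta_rot":[0,0,0],"fingers":1},{"dp":[0,0,-0.05],"delta_rot":[0,0,0],"fingers":1},{"dp":[0,0,-0.07],"delta_rot":[0,0,0],"fingers":1},{"dp":[0,0,-0.07],"delta_rot":[0,0,0],"fingers":1},{"dp":[0,0,-0.06],"delta_rot":[0,0,0],"fingers":1},{"dp":[0,0,0],"delta_rot":[0,0,0],"fingers":1}]'
python3 - <<'E'
from go import *
st()
cm=manip.camera_model("wrist");p,d=manip.snapshot("wrist");w=cloud(d,cm).reshape(-1,3)
for c,r,a,b in(((.427,.37),.16,.047,.06),((.427,.37),.22,.012,.023)):
    m=(np.hypot(w[:,0]-c[0],w[:,1]-c[1])<r)&(w[:,2]>a)&(w[:,2]<b)
    if m.sum()>8: print(m.sum(),*rect(w[m]),np.median(w[m,2]))
# scene view of the open smoker and pan
p,d=manip.snapshot("scene");cv2.imwrite("pics/s2.png",cv2.resize(p[150:310,200:460,::-1],None,fx=3,fy=3))
go([.6147,.2216,.28],67.2)
E
```

```text
t: 5.82
tcp_pos: [0.4319, 0.3696, 0.2618]
tool_rot: [0.101, 0.995, 0.004, 0.005]
force: [1.2, 0.7, -0.5]
finger_gap: 0.998
gripper_force: 0.0
t 5.82 tcp [0.4319 0.3696 0.2618] phi 78.4 z [ 0.011  0.006 -1.   ] gap 0.998 F [ 1.2  0.7 -0.5] g 0.0 q6 -0.86
26864 [429.6 368.4] [218.9 139.6] 78.13 0.05268320667546847
7621 [481.2 362.5] [259.6 293.5] 76.7 0.017651377998708084
n 6 dp [-0.0731, -0.0296, -0.0076] rot [0.0001, 0.0001, 0.0052]
```

View pics/s2.png

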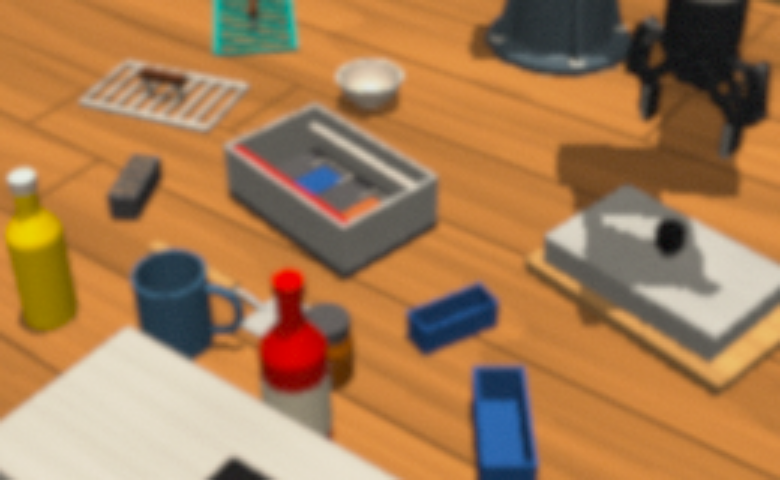

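The lid is on the board (centre .4296,.3684, top at 53 mm). In the crop, the smoker's red lip is on the far side, the blue plate at (318,180) and the copper plate at (360,208). The small pan at (453,318) is clearly shorter than the large one at (503,420). I go over the pan next.

```bash
python3 -m crank '[{"dp":[-0.0731,-0.0296,0.009],"delta_rot":[0,0,0.0052],"fingers":1},{"dp":[-0.0731,-0.0296,0.009],"delta_rot":[0,0,0.0052],"fingers":1},{"dp":[-0.0731,-0.0296,0.009],"delta_rot":[0,0,0.0052],"fingers":1},{"dp":[-0.0731,-0.0296,0.009],"delta_rot":[0,0,0.0052],"fingers":1},{"dp":[-0.0731,-0.0296,0.009],"delta_rot":[0,0,0.0052],"fingers":1},{"dp":[-0.0731,-0.0296,0.009],"delta_rot":[0,0,0.0052],"fingers":1},{"dp":[0,0,0],"delta_rot":[0,0,0],"fingers":1}]'
python3 - <<'E'
from go import *
st()
cm=manip.camera_model("wrist");p,d=manip.snapshot("wrist");w=cloud(d,cm).reshape(-1,3)
for c,r,a,b in(((.615,.221),.065,.026,.04),((.615,.221),.065,.010,.04)):
    m=(np.hypot(w[:,0]-c[0],w[:,1]-c[1])<r)&(w[:,2]>a)&(w[:,2]<b)
    if m.sum()>8: print(m.sum(),*rect(w[m]),np.percentile(w[m,2],[50,95]))
np.save("pics/wpan.npy",w)
# smoker rim
Sy=-.2025;Q=np.array([[np.cos(Sy),np.sin(Sy)],[-np.sin(Sy),np.cos(Sy)]])
m=(w[:,2]>.066)&(w[:,2]<.078)&(np.hypot(w[:,0]-.5226,w[:,1]+.012)<.15)
if m.sum()>20: print('rim',m.sum(),*rect(w[m]))
go([.6147,.2216,.084],67.2)
E
```

```text
t: 6.5
tcp_pos: [0.6193, 0.2155, 0.2254]
tool_rot: [0.201, 0.98, -0.001, 0.001]
force: [1.1, 0.6, 0.2]
finger_gap: 1.0
gripper_force: 0.0
t 6.50 tcp [0.6193 0.2155 0.2254] phi 66.8 z [ 0.001 -0.003 -1.   ] gap 1.000 F [1.1 0.6 0.2] g 0.0 q6 -1.00
938 [611.6 219.6] [36.  90.2] 66.32 [0.03356923 0.03479452]
1315 [611.6 219.6] [36.  90.3] 66.32 [0.03308317 0.03462873]
rim 6223 [525.8   2.4] [192.1 140.8] 78.4
n 4 dp [0.0014, 0.0015, 0.0707] rot [-0.0001, -0.0001, -0.0002]
```

```bash
python3 -c "
from go import *
go([.6116,.2196,.080],66.3,n=4)"
```

```text
n 4 dp [0.0024, -0.0, 0.0727] rot [-0.0001, -0.0001, 0.0004]
```

```bash
python3 -m crank '[{"dp":[0.0024,0,0.0600],"delta_rot":[0,0,0.0004],"fingers":1},{"dp":[0.0024,0,0.0600],"delta_rot":[0,0,0.0004],"fingers":1},{"dp":[0.0024,0,0.0600],"delta_rot":[0,0,0.0004],"fingers":1},{"dp":[0.0024,0,0.0600],"delta_rot":[0,0,0.0004],"fingers":1},{"dp":[0,0,0],"delta_rot":[0,0,0],"fingers":1},{"dp":[0,0,0],"delta_rot":[0,0,0],"fingers":1}]' 
python3 - <<'E'
from go import *
st()
go([.6116,.2196,.080],66.3,n=2)
manip.snapshot("wrist");st()
go([.6116,.2196,.080],66.3,n=2)
E
```

```text
t: 7.05
tcp_pos: [0.6072, 0.2236, 0.1059]
tool_rot: [0.202, 0.979, -0.001, -0.004]
force: [-0.0, -0.7, 0.0]
finger_gap: 0.995
gripper_force: 0.0
t 7.05 tcp [0.6072 0.2236 0.1059] phi 66.7 z [-0.008 -0.001 -1.   ] gap 0.995 F [-0.  -0.7  0. ] g 0.0 q6 -0.98
n 2 dp [-0.0058, -0.0018, 0.0259] rot [-0.0003, -0.0005, 0.0005]
t 7.10 tcp [0.6091 0.2238 0.1081] phi 66.7 z [-0.002 -0.    -1.   ] gap 0.999 F [ 0.3 -0.9  1.2] g 0.0 q6 -0.98
n 2 dp [-0.004, -0.0028, 0.0281] rot [-0.0001, -0.0002, 0.0005]
```

```bash
python3 -m crank '[{"dp":[-0.0045,-0.0022,0.0275],"delta_rot":[0,0,0.0004],"fingers":1},{"dp":[-0.0045,-0.0022,0.0275],"delta_rot":[0,0,0.0004],"fingers":1},{"dp":[0,0,0],"delta_rot":[0,0,0],"fingers":1},{"dp":[0,0,0],"delta_rot":[0,0,0],"fingers":-1},{"dp":[0,0,0],"delta_rot":[0,0,0],"fingers":-1},{"dp":[0,0,0],"delta_rot":[0,0,0],"fingers":-1},{"dp":[0,0,0],"delta_rot":[0,0,0],"fingers":-1},{"dp":[0,0,0],"delta_rot":[0,0,0],"fingers":-1},{"dp":[0,0,0],"delta_rot":[0,0,0],"fingers":-1},{"dp":[0,0,0],"delta_rot":[0,0,0],"fingers":-1}]' 40
python3 - <<'E'
from go import *
st();st()
p=manip.sense()['tcp_pos'];
go([.6116,.2196,.2],66.3)
a=np.radians(-11.6);c=np.array([.5226,-.012])+np.array([-np.sin(a),np.cos(a)])*-.045
print('cool',c,'hot',np.array([.5226,-.012])*2-c)
go([*c,.2],78.4)
E
```

```text
t: 7.93
tcp_pos: [0.6137, 0.2195, 0.082]
tool_rot: [0.205, 0.979, 0.0, 0.001]
force: [-0.9, -0.1, 3.2]
finger_gap: 0.415
gripper_force: 42.5
t 7.93 tcp [0.6137 0.2195 0.082 ] phi 66.3 z [ 0.001  0.    -1.   ] gap 0.415 F [-0.9 -0.1  3.2] g 42.5 q6 -0.99
t 7.93 tcp [0.6137 0.2195 0.082 ] phi 66.3 z [ 0.001  0.    -1.   ] gap 0.415 F [-0.9 -0.1  3.2] g 42.5 q6 -0.99
n 3 dp [0.0013, -0.0005, -0.0787] rot [0.0, 0.0001, 0.0]
cool [ 0.51355149 -0.05608089] hot [0.53164851 0.03208089]
n 8 dp [0.002, -0.0734, -0.0295] rot [0.0, 0.0, -0.0042]
```

```bash
python3 -m crank '[{"dp":[0,0,-0.07],"delta_rot":[0,0,0],"fingers":-1},{"dp":[0,0,-0.083],"delta_rot":[0,0,0],"fingers":-1},{"dp":[0,0,-0.083],"delta_rot":[0,0,0],"fingers":-1},{"dp":[0.002,-0.0734,0],"delta_rot":[0,0,-0.0042],"fingers":-1},{"dp":[0.002,-0.0734,0],"delta_rot":[0,0,-0.0042],"fingers":-1},{"dp":[0.002,-0.0734,0],"delta_rot":[0,0,-0.0042],"fingers":-1},{"dp":[0.002,-0.0734,0],"delta_rot":[0,0,-0.0042],"fingers":-1},{"dp":[0.002,-0.0734,0],"delta_rot":[0,0,-0.0042],"fingers":-1},{"dp":[0.002,-0.0734,0],"delta_rot":[0,0,-0.0042],"fingers":-1},{"dp":[0.002,-0.0734,0],"delta_rot":[0,0,-0.0042],"fingers":-1},{"dp":[0.002,-0.0734,0],"delta_rot":[0,0,-0.0042],"fingers":-1},{"dp":[0,0,0],"delta_rot":[0,0,0],"fingers":-1}]'
python3 - <<'E'
from go import *
st()
cm=manip.camera_model("wrist");p,d=manip.snapshot("wrist");w=cloud(d,cm);np.save("pics/w3W.npy",w);cv2.imwrite("pics/w3.png",p[:,:,::-1])
st()
f=w.reshape(-1,3)
m=(f[:,2]>.066)&(f[:,2]<.078)&(np.hypot(f[:,0]-.5226,f[:,1]+.012)<.15)
print('rim',m.sum(),*rect(f[m]))
go([.5136,-.0561,.125],78.4)
E
```

```text
t: 8.93
tcp_pos: [0.512, -0.0615, 0.199]
tool_rot: [0.103, 0.995, -0.001, -0.0]
force: [0.5, -0.1, -1.1]
finger_gap: 0.411
gripper_force: 41.9
t 8.93 tcp [ 0.512  -0.0615  0.199 ] phi 78.1 z [-0.001 -0.002 -1.   ] gap 0.411 F [ 0.5 -0.1 -1.1] g 41.9 q6 -1.70
t 8.98 tcp [ 0.5125 -0.0592  0.199 ] phi 78.1 z [-0.001 -0.    -1.   ] gap 0.411 F [-0.9  0.8 -1.1] g 41.9 q6 -1.69
rim 7267 [522.8 -11.8] [219.7 140.4] 78.47
n 2 dp [-0.0005, 0.0033, 0.074] rot [-0.0, -0.0, -0.0004]
```

View pics/w3.png

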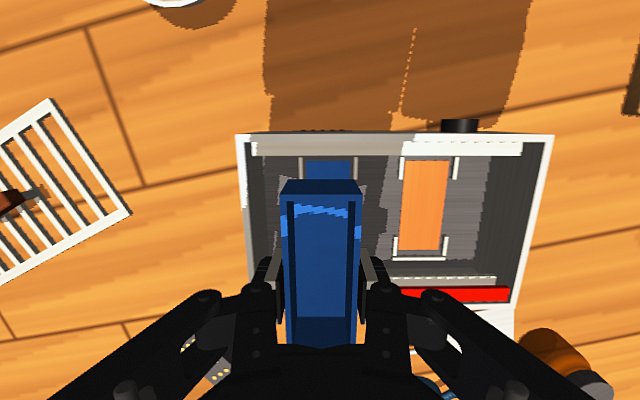

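```bash
python3 - <<'E'
from go import *
w=np.load("pics/w3W.npy").reshape(-1,3)
a=np.radians(-11.5);ex=np.array([np.cos(a),np.sin(a)]);ey=np.array([-ex[1],ex[0]])
q=w[:,:2]-[.5228,-.0118];X=q@ex;Y=q@ey;Z=w[:,2]
m=(abs(Y+.045)<.021)&(abs(X)<.07)&(Z>.09)&(Z<.165)
h=np.histogram(Z[m],np.arange(.09,.17,.005));print(h[0])
m2=m&(Z>.145)
for mm in(m,m2):print('X',np.round(np.percentile(X[mm],[0,1,50,99,100]),4),'Y',np.round(np.percentile(Y[mm],[0,1,99,100]),4))
t=np.array([.5123,-.0598])-[.5228,-.0118];print('tcp in S',t@ex,t@ey)
E
```

```text
[   0    0    0    0    0 4089 2446  596  696  785  784  724 1514  158
  344    0]
X [-0.048  -0.0477 -0.0075  0.0401  0.0411] Y [-0.066  -0.0659 -0.0275 -0.024 ]
X [-0.048  -0.0477 -0.0146  0.0321  0.0401] Y [-0.066  -0.0659 -0.0249 -0.024 ]
tcp in S -0.0007195485464933088 -0.049129749133180405
```

The pan hangs over the blue plate bay at (320,260). The rim centre is (.5228,-.0118), matching the lid's. I correct by (+2.7,+4.1) mm and lower the pan.

```bash
python3 -m crank '[{"dp":[-0.0027,0.0041,0.02],"delta_rot":[0,0,-0.0008],"fingers":-1},{"dp":[-0.0027,0.0041,0.04],"delta_rot":[0,0,0],"fingers":-1},{"dp":[0,0,0.05],"delta_rot":[0,0,0],"fingers":-1},{"dp":[0,0,0.05],"delta_rot":[0,0,0],"fingers":-1},{"dp":[0,0,0.03],"delta_rot":[0,0,0],"fingers":-1},{"dp":[0,0,0.01],"delta_rot":[0,0,0],"fingers":-1},{"dp":[0,0,0.004],"delta_rot":[0,0,0],"fingers":-1},{"dp":[0,0,0],"delta_rot":[0,0,0],"fingers":-1},{"dp":[0,0,0],"delta_rot":[0,0,0],"fingers":-1}]'
python3 - <<'E'
from go import *
st()
t=manip.sense()['tcp_pos'][:2]-[.5228,-.0118]
a=np.radians(-11.5);ex=np.array([np.cos(a),np.sin(a)]);ey=np.array([-ex[1],ex[0]]);print(t@ex,t@ey)
E
```

```text
t: 9.73
tcp_pos: [0.5157, -0.0507, 0.0989]
tool_rot: [0.097, 0.995, 0.0, -0.001]
force: [-6.3, -1.3, 20.6]
finger_gap: 0.411
gripper_force: 45.7
t 9.73 tcp [ 0.5157 -0.0507  0.0989] phi 78.9 z [-0.002  0.001 -1.   ] gap 0.411 F [-6.3 -1.3 20.6] g 45.7 q6 -1.69
0.0008413203181770708 -0.039517550294299285
```

```bash
python3 -m crank '[{"dp":[0,0,-0.012],"delta_rot":[0,0,0],"fingers":-1},{"dp":[0,-0.005,-0.004],"delta_rot":[0,0,0],"fingers":-1},{"dp":[0,-0.005,0],"delta_rot":[0,0,0],"fingers":-1},{"dp":[0,0,0],"delta_rot":[0,0,0],"fingers":-1},{"dp":[0,0,0],"delta_rot":[0,0,0],"fingers":-1}]'
cat > inS.py <<'E'
from go import *
a=np.radians(-11.5);ex=np.array([np.cos(a),np.sin(a)]);ey=np.array([-ex[1],ex[0]])
def ins():
    t=manip.sense()['tcp_pos'][:2]-[.5228,-.0118];print('inS %.4f %.4f'%(t@ex,t@ey))
def toS(x,y): return np.array([.5228,-.0118])+x*ex+y*ey
E
python3 - <<'E'
from inS import *
st();ins();manip.snapshot("wrist");st();ins()
E
```

```text
t: 10.15
tcp_pos: [0.5157, -0.0573, 0.1047]
tool_rot: [0.098, 0.995, 0.0, -0.0]
force: [-0.3, -0.1, -1.3]
finger_gap: 0.409
gripper_force: 42.9
t 10.15 tcp [ 0.5157 -0.0573  0.1047] phi 78.7 z [-0.001  0.    -1.   ] gap 0.409 F [-0.3 -0.1 -1.3] g 42.9 q6 -1.70
inS 0.0021 -0.0460
t 10.20 tcp [ 0.5156 -0.0574  0.1047] phi 78.7 z [-0.001  0.    -1.   ] gap 0.411 F [-0.6  0.2 -2.4] g 42.9 q6 -1.70
inS 0.0021 -0.0461
```

Now at (2.1,-46), as wanted. I lower it again.

```bash
python3 -m crank '[{"dp":[0,0.001,0.008],"delta_rot":[0,0,0],"fingers":-1},{"dp":[0,0,0.008],"delta_rot":[0,0,0],"fingers":-1},{"dp":[0,0,0.004],"delta_rot":[0,0,0],"fingers":-1},{"dp":[0,0,0.002],"delta_rot":[0,0,0],"fingers":-1},{"dp":[0,0,0],"delta_rot":[0,0,0],"fingers":-1}]'
python3 - <<'E'
from inS import *
st();ins()
E
```

```text
t: 10.62
tcp_pos: [0.5155, -0.0571, 0.094]
tool_rot: [0.098, 0.995, 0.0, -0.0]
force: [-0.3, -0.3, -1.2]
finger_gap: 0.416
gripper_force: 42.8
t 10.62 tcp [ 0.5155 -0.0571  0.094 ] phi 78.7 z [-0.001  0.    -1.   ] gap 0.416 F [-0.3 -0.3 -1.2] g 42.8 q6 -1.70
inS 0.0019 -0.0458
```

```bash
python3 -m crank '[{"dp":[0,0,0.002],"delta_rot":[0,0,0],"fingers":-1},{"dp":[0,0,0.002],"delta_rot":[0,0,0],"fingers":-1},{"dp":[0,0,0],"delta_rot":[0,0,0],"fingers":-1},{"dp":[0,0,0],"delta_rot":[0,0,0],"fingers":0.3},{"dp":[0,0,0],"delta_rot":[0,0,0],"fingers":0.3},{"dp":[0,0,0],"delta_rot":[0,0,0],"fingers":0.3},{"dp":[0,0,0],"delta_rot":[0,0,0],"fingers":0.3}]'
python3 - <<'E'
from inS import *
st();ins()
E
```

```text
t: 11.2
tcp_pos: [0.5162, -0.0566, 0.0925]
tool_rot: [0.098, 0.995, 0.0, 0.0]
force: [1.1, 4.8, 4.2]
finger_gap: 0.65
gripper_force: 0.0
t 11.20 tcp [ 0.5162 -0.0566  0.0925] phi 78.7 z [ 0.001  0.    -1.   ] gap 0.650 F [1.1 4.8 4.2] g 0.0 q6 -1.70
inS 0.0025 -0.0452
```

```bash
python3 -m crank '[{"dp":[0,0,-0.03],"delta_rot":[0,0,0],"fingers":0.3},{"dp":[0,0,-0.06],"delta_rot":[0,0,0],"fingers":0.3},{"dp":[0,0,-0.07],"delta_rot":[0,0,0],"fingers":1},{"dp":[0,0,-0.07],"delta_rot":[0,0,0],"fingers":1},{"dp":[0,0,0],"delta_rot":[0,0,0],"fingers":1},{"dp":[0,0,0],"delta_rot":[0,0,0],"fingers":1}]'
python3 - <<'E'
from inS import *
st()
cm=manip.camera_model("wrist");p,d=manip.snapshot("wrist");w=cloud(d,cm).reshape(-1,3)
q=w[:,:2]-[.5228,-.0118];X=q@ex;Y=q@ey;Z=w[:,2]
m=(abs(X)<.06)&(abs(Y+.045)<.04)&(Z>.036)&(Z<.049)
print(m.sum(),np.round(np.percentile(X[m],[0,1,99,100]),4),np.round(np.percentile(Y[m],[0,1,99,100]),4),np.percentile(Z[m],[50,95]))
m=m&(abs(Y+.045)<.021)&(abs(X)<.049);print(*rect(np.stack([X,Y],1)[m]))
go([.6405,-.220,.22],116.9)
E
```

```text
t: 11.7
tcp_pos: [0.5169, -0.0577, 0.209]
tool_rot: [0.098, 0.995, -0.001, 0.003]
force: [0.2, 0.2, -1.3]
finger_gap: 1.0
gripper_force: 0.0
t 11.70 tcp [ 0.5169 -0.0577  0.209 ] phi 78.7 z [ 0.005 -0.002 -1.   ] gap 1.000 F [ 0.2  0.2 -1.3] g 0.0 q6 -1.70
1688 [-0.0596 -0.0589  0.0581  0.0596] [-0.0849 -0.0819 -0.0088 -0.0051] [0.04565419 0.04884859]
[  0.3 -45.4] [90.3 36. ] 0.09
n 6 dp [-0.0377, -0.0584, -0.0041] rot [-0.0, 0.0, -0.0177]
```

The pan sits at (0.3,-45.4) mm, top at 45.7 mm, flat on the floor. Now the chip box.

```bash
python3 -m crank '[{"dp":[-0.0377,-0.0584,0],"delta_rot":[0,0,-0.0177],"fingers":1},{"dp":[-0.0377,-0.0584,0],"delta_rot":[0,0,-0.0177],"fingers":1},{"dp":[-0.0377,-0.0584,0],"delta_rot":[0,0,-0.0177],"fingers":1},{"dp":[-0.0377,-0.0584,0],"delta_rot":[0,0,-0.0177],"fingers":1},{"dp":[-0.0377,-0.0584,0],"delta_rot":[0,0,-0.0177],"fingers":1},{"dp":[-0.0377,-0.0584,0],"delta_rot":[0,0,-0.0177],"fingers":1},{"dp":[0,0,0],"delta_rot":[0,0,0],"fingers":1},{"dp":[0,0,0],"delta_rot":[0,0,0],"fingers":1}]'
python3 - <<'E'
from go import *
cm=manip.camera_model("wrist");p,d=manip.snapshot("wrist");w=cloud(d,cm).reshape(-1,3)
st()
m=(np.hypot(w[:,0]-.6405,w[:,1]+.22)<.065)&(w[:,2]>.026)&(w[:,2]<.04)
c,s,a=rect(w[m]);print(m.sum(),c,s,a,np.percentile(w[m,2],[50,95]))
phi=a+90 if s[0]>s[1] else a
go([*c/1e3,.080],phi,n=4)
E
```

```text
t: 12.42
tcp_pos: [0.6403, -0.2208, 0.2042]
tool_rot: [-0.232, 0.973, 0.001, -0.001]
force: [-1.1, 0.8, 0.4]
finger_gap: 0.998
gripper_force: 0.0
t 12.47 tcp [ 0.6391 -0.2194  0.2042] phi 116.8 z [-0.005  0.003 -1.   ] gap 0.998 F [-1.2 -0.1 -0.5] g 0.0 q6 -2.53
3875 [ 638.5 -219.9] [90.2 35.4] 25.66 [0.03375675 0.03484255]
n 4 dp [0.0003, -0.0003, 0.0621] rot [0.0002, -0.0001, 0.0008]
```

```bash
python3 -m crank '[{"dp":[0.0003,-0.0003,0.0621],"delta_rot":[0,0,0.0008],"fingers":1},{"dp":[0.0003,-0.0003,0.0621],"delta_rot":[0,0,0.0008],"fingers":1},{"dp":[0.0003,-0.0003,0.0621],"delta_rot":[0,0,0.0008],"fingers":1},{"dp":[0.0003,-0.0003,0.0621],"delta_rot":[0,0,0.0008],"fingers":1},{"dp":[0,0,0],"delta_rot":[0,0,0],"fingers":1},{"dp":[0,0,0],"delta_rot":[0,0,0],"fingers":-1},{"dp":[0,0,0],"delta_rot":[0,0,0],"fingers":-1},{"dp":[0,0,0],"delta_rot":[0,0,0],"fingers":-1},{"dp":[0,0,0],"delta_rot":[0,0,0],"fingers":-1},{"dp":[0,0,0],"delta_rot":[0,0,0],"fingers":-1},{"dp":[0,0,0],"delta_rot":[0,0,0],"fingers":-1},{"dp":[0,0,0],"delta_rot":[0,0,0],"fingers":-1}]' 45
python3 - <<'E'
from inS import *
st();go([*toS(0,.045),.2],78.5);print(toS(0,.045))
E
```

```text
t: 13.47
tcp_pos: [0.6414, -0.221, 0.0857]
tool_rot: [-0.223, 0.975, -0.001, 0.002]
force: [-0.4, -0.3, 6.5]
finger_gap: 0.408
gripper_force: 47.8
t 13.47 tcp [ 0.6414 -0.221   0.0857] phi 115.8 z [ 0.004 -0.002 -1.   ] gap 0.408 F [-0.4 -0.3  6.5] g 47.8 q6 -2.52
n 8 dp [0.0169, 0.0681, -0.0287] rot [-0.0, 0.0001, 0.0129]
[0.53177156 0.03229661]
```

```bash
python3 -m crank '[{"dp":[0,0,-0.07],"delta_rot":[0,0,0],"fingers":-1},{"dp":[0,0,-0.08],"delta_rot":[0,0,0],"fingers":-1},{"dp":[0,0,-0.08],"delta_rot":[0,0,0],"fingers":-1},{"dp":[0.0169,0.0681,0],"delta_rot":[0,0,0.0129],"fingers":-1},{"dp":[0.0169,0.0681,0],"delta_rot":[0,0,0.0129],"fingers":-1},{"dp":[0.0169,0.0681,0],"delta_rot":[0,0,0.0129],"fingers":-1},{"dp":[0.0169,0.0681,0],"delta_rot":[0,0,0.0129],"fingers":-1},{"dp":[0.0169,0.0681,0],"delta_rot":[0,0,0.0129],"fingers":-1},{"dp":[0.0169,0.0681,0],"delta_rot":[0,0,0.0129],"fingers":-1},{"dp":[0.0169,0.0681,0],"delta_rot":[0,0,0.0129],"fingers":-1},{"dp":[0.0169,0.0681,0],"delta_rot":[0,0,0.0129],"fingers":-1},{"dp":[0,0,0],"delta_rot":[0,0,0],"fingers":-1}]'
python3 -m crank '[{"dp":[0,0,0.02],"delta_rot":[0,0,0],"fingers":-1},{"dp":[0,0,0],"delta_rot":[0,0,0],"fingers":-1}]'
python3 - <<'E'
from inS import *
cm=manip.camera_model("wrist");p,d=manip.snapshot("wrist");w=cloud(d,cm).reshape(-1,3)
st();ins()
q=w[:,:2]-[.5228,-.0118];X=q@ex;Y=q@ey;Z=w[:,2]
z=manip.sense()['tcp_pos'][2]
m=(abs(Y-.045)<.017)&(abs(X)<.07)&(Z>z-.06)&(Z<z-.04);print(m.sum(),'Xnear',np.percentile(X[m],[0,1,99]),np.median(Z[m]))
E
```

```text
t: 14.47
tcp_pos: [0.5274, 0.0381, 0.1983]
tool_rot: [0.098, 0.995, 0.001, -0.002]
force: [-1.0, -0.4, -1.5]
finger_gap: 0.413
gripper_force: 46.9
t: 14.63
tcp_pos: [0.53, 0.0326, 0.1871]
tool_rot: [0.098, 0.995, -0.0, -0.0]
force: [-0.6, 0.6, -2.1]
finger_gap: 0.407
gripper_force: 46.8
t 14.68 tcp [0.5301 0.032  0.1873] phi 78.6 z [-0.001 -0.    -1.   ] gap 0.408 F [-0.2 -0.4 -2.1] g 46.8 q6 -1.52
inS -0.0015 0.0444
11142 Xnear [-0.04977991 -0.04943687  0.03456026] 0.1351377758644261
```

```bash
python3 -m crank '[{"dp":[-0.0046,0.001,0.03],"delta_rot":[0,0,0],"fingers":-1},{"dp":[-0.0046,0,0.03],"delta_rot":[0,0,0],"fingers":-1},{"dp":[0,0,0.04],"delta_rot":[0,0,0],"fingers":-1},{"dp":[0,0,0.03],"delta_rot":[0,0,0],"fingers":-1},{"dp":[0,0,0.02],"delta_rot":[0,0,0],"fingers":-1},{"dp":[0,0,0],"delta_rot":[0,0,0],"fingers":-1},{"dp":[0,0,0],"delta_rot":[0,0,0],"fingers":-1}]'
python3 -c "
from inS import *
st();ins()"
```

```text
t: 15.27
tcp_pos: [0.535, 0.0313, 0.1126]
tool_rot: [0.1, 0.995, -0.0, -0.0]
force: [0.7, 0.3, -1.1]
finger_gap: 0.41
gripper_force: 46.8
t 15.27 tcp [0.535  0.0313 0.1126] phi 78.6 z [-0.001  0.    -1.   ] gap 0.410 F [ 0.7  0.3 -1.1] g 46.8 q6 -1.52
inS 0.0034 0.0446
```

```bash
python3 -m crank '[{"dp":[0,0,0.014],"delta_rot":[0,0,0],"fingers":-1},{"dp":[0,0,0.008],"delta_rot":[0,0,0],"fingers":-1},{"dp":[0,0,0.004],"delta_rot":[0,0,0],"fingers":-1},{"dp":[0,0,0.002],"delta_rot":[0,0,0],"fingers":-1},{"dp":[0,0,0],"delta_rot":[0,0,0],"fingers":-1}]'
python3 -c "
from inS import *
st();ins()"
```

```text
t: 15.68
tcp_pos: [0.5349, 0.0323, 0.0991]
tool_rot: [0.099, 0.995, -0.0, 0.0]
force: [-0.9, -0.4, -1.4]
finger_gap: 0.409
gripper_force: 46.9
t 15.68 tcp [0.5349 0.0323 0.0991] phi 78.6 z [ 0. -0. -1.] gap 0.409 F [-0.9 -0.4 -1.4] g 46.9 q6 -1.52
inS 0.0031 0.0456
```

```bash
python3 -m crank '[{"dp":[0,0,0.002],"delta_rot":[0,0,0],"fingers":-1},{"dp":[0,0,0.002],"delta_rot":[0,0,0],"fingers":-1},{"dp":[0,0,0],"delta_rot":[0,0,0],"fingers":-1},{"dp":[0,0,0],"delta_rot":[0,0,0],"fingers":0.3},{"dp":[0,0,0],"delta_rot":[0,0,0],"fingers":0.3},{"dp":[0,0,0],"delta_rot":[0,0,0],"fingers":0.3},{"dp":[0,0,0],"delta_rot":[0,0,0],"fingers":0.3},{"dp":[0,0,-0.03],"delta_rot":[0,0,0],"fingers":0.3},{"dp":[0,0,-0.06],"delta_rot":[0,0,0],"fingers":0.3},{"dp":[0,0,-0.07],"delta_rot":[0,0,0],"fingers":1},{"dp":[0,0,-0.07],"delta_rot":[0,0,0],"fingers":1},{"dp":[0,0,0],"delta_rot":[0,0,0],"fingers":1}]'
python3 - <<'E'
from inS import *
st()
cm=manip.camera_model("wrist");p,d=manip.snapshot("wrist");w=cloud(d,cm).reshape(-1,3)
q=w[:,:2]-[.5228,-.0118];X=q@ex;Y=q@ey;Z=w[:,2]
for y in(.045,-.045):
    m=(abs(X)<.05)&(abs(Y-y)<.022)&(Z>.036)&(Z<.049)
    if m.sum()>9:print(m.sum(),*rect(np.stack([X,Y],1)[m]),np.percentile(Z[m],[50,95]))
go([.451,-.3646,.22],14.5)
E
```

```text
t: 16.68
tcp_pos: [0.5382, 0.0319, 0.2179]
tool_rot: [0.099, 0.995, -0.0, 0.006]
force: [0.5, -0.3, 0.1]
finger_gap: 0.997
gripper_force: 0.0
t 16.68 tcp [0.5382 0.0319 0.2179] phi 78.6 z [ 0.012 -0.002 -1.   ] gap 0.997 F [ 0.5 -0.3  0.1] g 0.0 q6 -1.52
3940 [ 0.6 45.7] [90.3 36.1] 0.12 [0.04569715 0.04683848]
1741 [ -0.  -45.3] [90.3 36.5] 0.05 [0.04475893 0.04651792]
n 11 dp [-0.0368, -0.0685, -0.0007] rot [0.0001, 0.0001, 0.0162]
```

Both boxes are seated (0.6,45.7 and 0,-45.3, tops at 45–46 mm). On to the grate.

```bash
python3 -m crank '[{"dp":[-0.0368,-0.0685,0],"delta_rot":[0,0,0.0162],"fingers":1},{"dp":[-0.0368,-0.0685,0],"delta_rot":[0,0,0.0162],"fingers":1},{"dp":[-0.0368,-0.0685,0],"delta_rot":[0,0,0.0162],"fingers":1},{"dp":[-0.0368,-0.0685,0],"delta_rot":[0,0,0.0162],"fingers":1},{"dp":[-0.0368,-0.0685,0],"delta_rot":[0,0,0.0162],"fingers":1},{"dp":[-0.0368,-0.0685,0],"delta_rot":[0,0,0.0162],"fingers":1},{"dp":[-0.0368,-0.0685,0],"delta_rot":[0,0,0.0162],"fingers":1},{"dp":[-0.0368,-0.0685,0],"delta_rot":[0,0,0.0162],"fingers":1},{"dp":[-0.0368,-0.0685,0],"delta_rot":[0,0,0.0162],"fingers":1},{"dp":[-0.0368,-0.0685,0],"delta_rot":[0,0,0.0162],"fingers":1},{"dp":[-0.0368,-0.0685,0],"delta_rot":[0,0,0.0162],"fingers":1},{"dp":[0,0,0],"delta_rot":[0,0,0],"fingers":1}]'
python3 -m crank '[{"dp":[0,0,0],"delta_rot":[0,0,0],"fingers":1}]'
python3 - <<'E'
from go import *
cm=manip.camera_model("wrist");p,d=manip.snapshot("wrist");w=cloud(d,cm).reshape(-1,3)
cv2.imwrite("pics/w4.png",p[:,:,::-1])
st()
for r,a,b in((.045,.034,.046),(.15,.003,.01)):
    m=(np.hypot(w[:,0]-.451,w[:,1]+.3646)<r)&(w[:,2]>a)&(w[:,2]<b)
    print(m.sum(),*rect(w[m]),np.percentile(w[m,2],[50,95]))
E
```

```text
t: 17.73
tcp_pos: [0.4444, -0.3696, 0.2105]
tool_rot: [0.616, 0.788, -0.001, -0.001]
force: [-0.5, -0.4, -0.6]
finger_gap: 1.001
gripper_force: 0.0
t: 17.82
tcp_pos: [0.4466, -0.3658, 0.2106]
tool_rot: [0.614, 0.789, 0.0, -0.001]
force: [0.6, -0.2, 0.9]
finger_gap: 1.0
gripper_force: 0.0
t 17.87 tcp [ 0.4475 -0.3644  0.2107] phi 14.4 z [-0.001  0.002 -1.   ] gap 1.000 F [ 0.2 -0.4  0.4] g 0.0 q6 -1.13
1185 [ 447.8 -363.4] [13.9 69.3] 14.83 [0.03953441 0.04063394]
9982 [ 407.2 -375. ] [209.6 200.3] 14.54 [0.00563597 0.00679293]
```

View pics/w4.png

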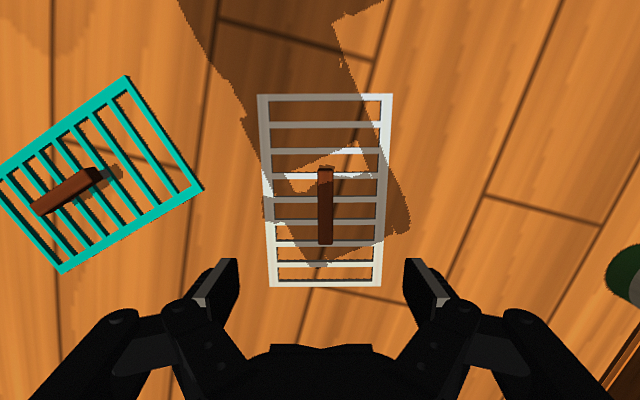

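The silver grate with the wooden handle is at (326,205) and the gripper is aligned with it. I descend and grip.

```bash
python3 -m crank '[{"dp":[0,0.0005,0.062],"delta_rot":[0,0,0],"fingers":1},{"dp":[0,0.0005,0.062],"delta_rot":[0,0,0],"fingers":1},{"dp":[0,0.0005,0.062],"delta_rot":[0,0,0],"fingers":1},{"dp":[0,0,0.062],"delta_rot":[0,0,0],"fingers":0.2},{"dp":[0,0,0],"delta_rot":[0,0,0],"fingers":-1},{"dp":[0,0,0],"delta_rot":[0,0,0],"fingers":-1},{"dp":[0,0,0],"delta_rot":[0,0,0],"fingers":-1},{"dp":[0,0,0],"delta_rot":[0,0,0],"fingers":-1},{"dp":[0,0,0],"delta_rot":[0,0,0],"fingers":-1},{"dp":[0,0,0],"delta_rot":[0,0,0],"fingers":-1},{"dp":[0,0,0],"delta_rot":[0,0,0],"fingers":-1},{"dp":[0,0,0],"delta_rot":[0,0,0],"fingers":-1}]' 90
python3 - <<'E'
from inS import *
st();go([*toS(-.02,0),.22],-11.5)
E
```

```text
t: 18.87
tcp_pos: [0.4502, -0.3648, 0.0904]
tool_rot: [0.612, 0.791, -0.0, 0.002]
force: [0.2, 1.8, 7.4]
finger_gap: 0.142
gripper_force: 89.3
t 18.87 tcp [ 0.4502 -0.3648  0.0904] phi 14.5 z [ 0.003 -0.003 -1.   ] gap 0.142 F [0.2 1.8 7.4] g 89.3 q6 -1.13
n 10 dp [0.0714, 0.0142, -0.026] rot [0.0, 0.0, 0.0072]
```

```bash
python3 -m crank '[{"dp":[0,0,-0.04],"delta_rot":[0,0,0],"fingers":-1},{"dp":[0,0,-0.07],"delta_rot":[0,0,0],"fingers":-1},{"dp":[0,0,-0.08],"delta_rot":[0,0,0],"fingers":-1},{"dp":[0,0,-0.07],"delta_rot":[0,0,0],"fingers":-1}]' && python3 -m crank '[{"dp":[0.0714,0.0142,0],"delta_rot":[0,0,0.0072],"fingers":-1},{"dp":[0.0714,0.0142,0],"delta_rot":[0,0,0.0072],"fingers":-1},{"dp":[0.0714,0.0142,0],"delta_rot":[0,0,0.0072],"fingers":-1},{"dp":[0.0714,0.0142,0],"delta_rot":[0,0,0.0072],"fingers":-1},{"dp":[0.0714,0.0142,0],"delta_rot":[0,0,0.0072],"fingers":-1},{"dp":[0.0714,0.0142,0],"delta_rot":[0,0,0.0072],"fingers":-1},{"dp":[0.0714,0.0142,0],"delta_rot":[0,0,0.0072],"fingers":-1},{"dp":[0.0714,0.0142,0],"delta_rot":[0,0,0.0072],"fingers":-1},{"dp":[0.0714,0.0142,0],"delta_rot":[0,0,0.0072],"fingers":-1},{"dp":[0.0714,0.0142,0],"delta_rot":[0,0,0.0072],"fingers":-1},{"dp":[0,0,0],"delta_rot":[0,0,0],"fingers":-1},{"dp":[0,0,0],"delta_rot":[0,0,0],"fingers":-1}]'
python3 - <<'E'
from inS import *
cm=manip.camera_model("wrist");p,d=manip.snapshot("wrist");w=cloud(d,cm).reshape(-1,3)
cv2.imwrite("pics/w5.png",p[:,:,::-1])
st();ins()
z=manip.sense()['tcp_pos'][2];t=manip.sense()['tcp_pos'][:2]
m=(w[:,2]>z-.1)&(w[:,2]<z-.076)&(np.hypot(w[:,0]-t[0],w[:,1]-t[1])<.14)
print(m.sum(),*rect(w[m]),np.median(w[m,2])-z)
q=w[m,:2]-[.5228,-.0118];print('X',np.percentile(q@ex,[0,1,99,100]),'Y',np.percentile(q@ey,[0,1,99,100]))
go([*toS(.0104,0),.215],-11.5,15)
E
```

```text
t: 19.2
tcp_pos: [0.4488, -0.3638, 0.2198]
tool_rot: [0.612, 0.791, 0.0, -0.0]
force: [1.7, -0.7, -3.1]
finger_gap: 0.145
gripper_force: 88.7
t: 20.2
tcp_pos: [0.5021, -0.0051, 0.2184]
tool_rot: [0.773, 0.635, 0.0, 0.0]
force: [-0.9, -0.9, -4.7]
finger_gap: 0.143
gripper_force: 88.8
t 20.25 tcp [ 0.5018 -0.0064  0.2183] phi -11.3 z [-0. -0. -1.] gap 0.139 F [-0.5 -1.  -3.7] g 88.7 q6 -0.04
inS -0.0216 0.0011
21500 [5.016e+02 2.000e-01] [191.5 124.9] 78.9 -0.08464256943070508
X [-0.08614691 -0.08491227  0.03804062  0.03934416] Y [-0.08854638 -0.06645642  0.10272912  0.10357615]
n 3 dp [-0.0008, 0.0215, 0.0003] rot [0.0139, 0.0, 0.0002]
```

View pics/w5.png

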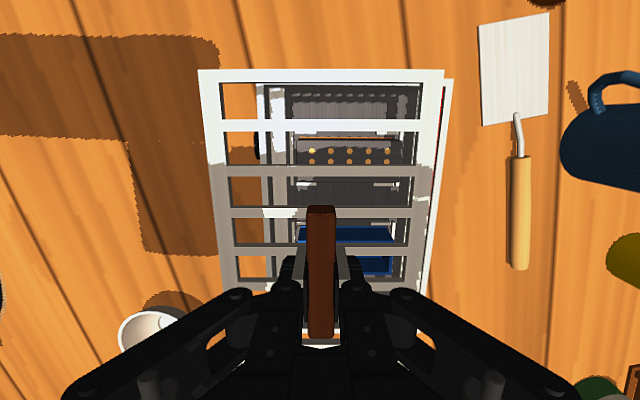

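Grate held centred over the smoker, handle at (321,270). Its centre is 2 mm off the TCP in x and y. I tilt it and move it in front of the lip.

```bash
python3 -c "
from inS import *
go([*toS(.0122,-.0022),.2],-11.8,15,n=4)"
```

```text
n 4 dp [-0.0017, 0.0178, 0.0075] rot [0.0104, 0.0001, 0.0004]
```

```bash
python3 -m crank '[{"dp":[-0.0017,0.0178,0.0075],"delta_rot":[0.0104,0,0.0004],"fingers":-1},{"dp":[-0.0017,0.0178,0.0075],"delta_rot":[0.0104,0,0.0004],"fingers":-1},{"dp":[-0.0017,0.0178,0.0075],"delta_rot":[0.0104,0,0.0004],"fingers":-1},{"dp":[-0.0017,0.0178,0.0075],"delta_rot":[0.0104,0,0.0004],"fingers":-1},{"dp":[0,0,0],"delta_rot":[0,0,0],"fingers":-1},{"dp":[0,0,0],"delta_rot":[0,0,0],"fingers":-1}]'
python3 -c "
from inS import *
st();ins();manip.snapshot('wrist');st();ins()
go([*toS(.0122,-.0022),.158],-11.8,15,n=4)"
```

```text
t: 20.75
tcp_pos: [0.5348, -0.0189, 0.1991]
tool_rot: [0.771, 0.623, -0.082, -0.101]
force: [0.1, -0.4, -3.6]
finger_gap: 0.141
gripper_force: 89.0
t 20.75 tcp [ 0.5348 -0.0189  0.1991] phi -12.2 z [-0.252  0.053 -0.966] gap 0.141 F [ 0.1 -0.4 -3.6] g 89.0 q6 -0.02
inS 0.0132 -0.0046
t 20.80 tcp [ 0.5338 -0.0183  0.1994] phi -12.1 z [-0.253  0.053 -0.966] gap 0.143 F [-0.   1.1 -3.4] g 89.0 q6 -0.02
inS 0.0121 -0.0042
n 4 dp [0.001, 0.0054, 0.02] rot [0.0, -0.0, -0.0002]
```

```bash
python3 -m crank '[{"dp":[0.001,0.0054,0.02],"delta_rot":[0,0,-0.0002],"fingers":-1},{"dp":[0.001,0.0054,0.02],"delta_rot":[0,0,-0.0002],"fingers":-1},{"dp":[0.001,0.0054,0.02],"delta_rot":[0,0,-0.0002],"fingers":-1},{"dp":[0.001,0.0054,0.02],"delta_rot":[0,0,-0.0002],"fingers":-1},{"dp":[0,0,0],"delta_rot":[0,0,0],"fingers":-1},{"dp":[0,0,0],"delta_rot":[0,0,0],"fingers":-1}]'
python3 -c "
from inS import *
st();ins();manip.snapshot('wrist');st();ins()
go([*toS(.0122,-.0022),.156],-11.8,15,n=1)
go([*toS(.0272,-.0022),.156],-11.8,15,n=4)"
```

```text
t: 21.3
tcp_pos: [0.5345, -0.0151, 0.1572]
tool_rot: [0.769, 0.626, -0.083, -0.102]
force: [-0.4, -1.2, -3.7]
finger_gap: 0.141
gripper_force: 88.9
t 21.30 tcp [ 0.5345 -0.0151  0.1572] phi -11.7 z [-0.255  0.053 -0.965] gap 0.141 F [-0.4 -1.2 -3.7] g 88.9 q6 -0.02
inS 0.0121 -0.0009
t 21.35 tcp [ 0.535  -0.0152  0.1578] phi -11.7 z [-0.254  0.053 -0.966] gap 0.138 F [ 0.6  0.2 -4. ] g 88.9 q6 -0.02
inS 0.0126 -0.0010
n 1 dp [-0.0025, 0.0001, 0.0036] rot [-0.0001, 0.0001, 0.0002]
n 4 dp [-0.0006, 0.0073, -0.001] rot [-0.0, 0.0, 0.0001]
```

```bash
python3 -m crank '[{"dp":[-0.0025,0,0.0036],"delta_rot":[0,0,0.0002],"fingers":-1},{"dp":[0,0.0073,-0.0019],"delta_rot":[0,0,0],"fingers":-1},{"dp":[0,0.0073,-0.0019],"delta_rot":[0,0,0],"fingers":-1},{"dp":[0,0.0073,-0.0019],"delta_rot":[0,0,0],"fingers":-1},{"dp":[0,0.0070,-0.0019],"delta_rot":[0,0,0],"fingers":-1},{"dp":[0,0,0],"delta_rot":[0,0,0],"fingers":-1},{"dp":[0,0,0],"delta_rot":[0,0,0],"fingers":-1}]'
python3 -c "
from inS import *
st();ins();manip.snapshot('wrist');st();ins()
for th,n in((10,2),(5,2),(0,2)):
    r=np.radians(th);f=np.array([.0625,.0515]);T=f+.062*np.array([-np.cos(r),np.sin(r)])+.0905*np.array([np.sin(r),np.cos(r)])+.0018*np.array([np.cos(r),-np.sin(r)])
    print(th,T)
r=np.radians(10);go([*toS(.0181,-.0022),.1511],-11.8,10,n=4)
"
```

```text
t: 21.93
tcp_pos: [0.5494, -0.0197, 0.1564]
tool_rot: [0.77, 0.625, -0.082, -0.101]
force: [-0.3, -0.7, -4.4]
finger_gap: 0.141
gripper_force: 89.0
t 21.93 tcp [ 0.5494 -0.0197  0.1564] phi -11.8 z [-0.253  0.053 -0.966] gap 0.141 F [-0.3 -0.7 -4.4] g 89.0 q6 -0.02
inS 0.0277 -0.0024
t 21.98 tcp [ 0.5492 -0.0196  0.1564] phi -11.8 z [-0.253  0.053 -0.966] gap 0.145 F [ 0.9  0.1 -3.2] g 89.0 q6 -0.02
inS 0.0274 -0.0024
10 [0.01892973 0.15107872]
5 [0.01041667 0.1469024 ]
0 [0.0023 0.142 ]
n 4 dp [0.0001, -0.0039, 0.0036] rot [-0.0034, 0.0, -0.0]
```

In the slot without contact. Now lowering the near edge.

```bash
python3 -m crank '[{"dp":[0,-0.0037,0.0036],"delta_rot":[-0.0034,0,0],"fingers":-1},{"dp":[0,-0.0037,0.0036],"delta_rot":[-0.0034,0,0],"fingers":-1},{"dp":[0,-0.0037,0.0036],"delta_rot":[-0.0034,0,0],"fingers":-1},{"dp":[0,-0.0037,0.0036],"delta_rot":[-0.0034,0,0],"fingers":-1},{"dp":[0,0,0],"delta_rot":[0,0,0],"fingers":-1},{"dp":[0,0,0],"delta_rot":[0,0,0],"fingers":-1}]'
python3 -c "
from inS import *
st();ins()
go([*toS(.0102,-.0022),.1469],-11.8,5,n=4)
"
```

```text
t: 22.48
tcp_pos: [0.5401, -0.0177, 0.1512]
tool_rot: [0.773, 0.628, -0.056, -0.068]
force: [0.0, 1.1, -3.7]
finger_gap: 0.14
gripper_force: 89.0
t 22.48 tcp [ 0.5401 -0.0177  0.1512] phi -11.8 z [-0.172  0.036 -0.984] gap 0.140 F [ 0.   1.1 -3.7] g 89.0 q6 -0.03
inS 0.0181 -0.0023
n 4 dp [0.0, -0.0036, 0.0027] rot [-0.0036, 0.0, -0.0]
```

```bash
python3 -m crank '[{"dp":[0,-0.0036,0.0027],"delta_rot":[-0.0036,0,0],"fingers":-1},{"dp":[0,-0.0036,0.0027],"delta_rot":[-0.0036,0,0],"fingers":-1},{"dp":[0,-0.0036,0.0027],"delta_rot":[-0.0036,0,0],"fingers":-1},{"dp":[0,-0.0036,0.0027],"delta_rot":[-0.0036,0,0],"fingers":-1},{"dp":[0,0,0],"delta_rot":[0,0,0],"fingers":-1},{"dp":[0,0,0],"delta_rot":[0,0,0],"fingers":-1}]'
python3 -c "
from inS import *
st();ins()
go([*toS(.002,-.0022),.1422],-11.8,0,n=4)
"
```

```text
t: 22.98
tcp_pos: [0.5328, -0.0162, 0.1469]
tool_rot: [0.775, 0.63, -0.027, -0.033]
force: [-0.1, 0.2, -4.4]
finger_gap: 0.143
gripper_force: 89.0
t 22.98 tcp [ 0.5328 -0.0162  0.1469] phi -11.8 z [-0.084  0.017 -0.996] gap 0.143 F [-0.1  0.2 -4.4] g 89.0 q6 -0.03
inS 0.0107 -0.0023
n 4 dp [0.0, -0.0042, 0.0026] rot [-0.0034, 0.0, -0.0]
```

```bash
python3 -m crank '[{"dp":[0,-0.0042,0.0026],"delta_rot":[-0.0034,0,0],"fingers":-1},{"dp":[0,-0.0042,0.0026],"delta_rot":[-0.0034,0,0],"fingers":-1},{"dp":[0,-0.0042,0.0026],"delta_rot":[-0.0034,0,0],"fingers":-1},{"dp":[0,-0.0042,0.0026],"delta_rot":[-0.0034,0,0],"fingers":-1},{"dp":[0,0,0],"delta_rot":[0,0,0],"fingers":-1},{"dp":[0,0,0],"delta_rot":[0,0,0],"fingers":-1}]'
python3 -c "
from inS import *
st();ins()
"
```

```text
t: 23.48
tcp_pos: [0.5245, -0.0145, 0.1421]
tool_rot: [0.776, 0.631, -0.0, -0.0]
force: [0.8, -0.0, -4.1]
finger_gap: 0.139
gripper_force: 89.0
t 23.48 tcp [ 0.5245 -0.0145  0.1421] phi -11.8 z [-0.001 -0.    -1.   ] gap 0.139 F [ 0.8 -0.  -4.1] g 89.0 q6 -0.03
inS 0.0022 -0.0023
```

```bash
python3 -m crank '[{"dp":[0,0,0.002],"delta_rot":[0,0,0],"fingers":-1},{"dp":[0,0,0.0015],"delta_rot":[0,0,0],"fingers":-1},{"dp":[0,0,0],"delta_rot":[0,0,0],"fingers":-1}]'
```

```text
t: 23.73
tcp_pos: [0.5251, -0.0147, 0.1405]
tool_rot: [0.776, 0.631, 0.0, 0.001]
force: [0.0, -0.5, -2.5]
finger_gap: 0.144
gripper_force: 89.2
```

Barely touching. I lower a bit more, then release with a moderate opening.

```bash
python3 -m crank '[{"dp":[0,0,0.001],"delta_rot":[0,0,0],"fingers":-1},{"dp":[0,0,0],"delta_rot":[0,0,0],"fingers":-1},{"dp":[0,0,0],"delta_rot":[0,0,0],"fingers":0},{"dp":[0,0,0],"delta_rot":[0,0,0],"fingers":0},{"dp":[0,0,0],"delta_rot":[0,0,0],"fingers":0},{"dp":[0,0,0],"delta_rot":[0,0,0],"fingers":0},{"dp":[0,0,-0.02],"delta_rot":[0,0,0],"fingers":0},{"dp":[0,0,-0.06],"delta_rot":[0,0,0],"fingers":0},{"dp":[0,0,-0.07],"delta_rot":[0,0,0],"fingers":0},{"dp":[0,0,-0.07],"delta_rot":[0,0,0],"fingers":0},{"dp":[0,0,0],"delta_rot":[0,0,0],"fingers":0},{"dp":[0,0,0],"delta_rot":[0,0,0],"fingers":0}]'
python3 - <<'E'
from inS import *
cm=manip.camera_model("wrist");p,d=manip.snapshot("wrist");w=cloud(d,cm).reshape(-1,3)
cv2.imwrite("pics/w6.png",p[:,:,::-1])
st()
q=w[:,:2]-[.5228,-.0118];X=q@ex;Y=q@ey;Z=w[:,2]
m=(abs(X)<.0645)&(abs(Y)<.103)&(Z>.0525)&(Z<.0605)
P=np.stack([X,Y],1)[m];print(m.sum(),*rect(P),np.median(Z[m]))
A=np.c_[P,np.ones(len(P))];print('plane',np.linalg.lstsq(A,Z[m],rcond=None)[0])
print('near edge X',np.percentile(X[m],[0,1]),'Y',np.percentile(Y[m],[0,1,99,100]))
m=(abs(X)<.02)&(abs(Y)<.05)&(Z>.084)&(Z<.096);print('handle',*rect(np.stack([X,Y],1)[m]),np.median(Z[m]))
E
```

```text
t: 24.73
tcp_pos: [0.5254, -0.0146, 0.2526]
tool_rot: [0.776, 0.631, 0.002, 0.003]
force: [-0.8, -0.3, 0.0]
finger_gap: 0.498
gripper_force: 0.0
t 24.78 tcp [ 0.5242 -0.0144  0.2509] phi -11.8 z [ 0.002 -0.001 -1.   ] gap 0.502 F [0.2 0.5 0. ] g 0.0 q6 -0.03
7908 [-5.1 -2.4] [200.3 119.7] 89.72 0.05564055619547728
plane [-0.00083417  0.00237252  0.05553466]
near edge X [-0.06449448 -0.06088118] Y [-0.1025222  -0.10044828  0.09744373  0.09805785]
handle [ 0.9 -1. ] [69.3 13.8] 89.12 0.08953462600838955
```

View pics/w6.png

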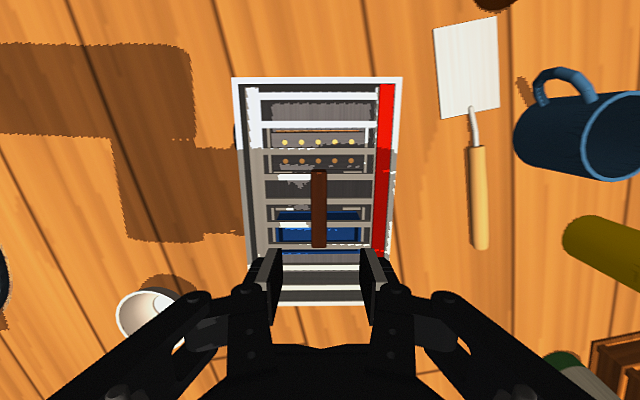

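The grate lies under the red lip (385,170), centred at (0.9,-1.0) mm, handle top at 89.5 mm (expected 90), level within 0.003. All four things are placed, so I hand it in.

```bash
python3 -c "
from station import manip
print(manip.sign_off())"
```

```text
the job is handed in; nothing more can be done
None
```

I handed the job in after about 25 s of the 72 s: the lid is upright on the board, the chip box and water pan are flat in their bays, and the grate lies level under the red lip, each within about 1 to 5 mm of its target by my measurements (the sign-off returned no verdict).

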